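# Stack the sherd tray

### The arm

A 6-joint arm with a two-finger parallel gripper is mounted at the origin on a cart in front of the work surface, level with it; the furniture and walls round the work are solid. World frame = base frame: x ahead of the robot, y to its left, z up, the work surface at z = 0. Lengths are in m, angles in rad, forces in N, time in s.
With the tool pointing down it reaches from about 0.35 to 0.85 m from the base axis. Payload 8.1 kg.
Tool frame: the origin (TCP) lies at the very end of the fingers, on their centre line; the grasp point (between the pads) lies robot.grip_point_offset behind it (robot.grip_point_offset is the distance from the TCP to the grasp point, in m); z points along the fingers, y is the line along which they close (so a half turn about z gives the same grasp; the last joint's range is limited). The gripper opens to 93 mm and grips with 3 to 60 N. Pads are 15 mm wide; open, the fingers measure 128 mm over their backs; the gripper's body (75 mm by 188 mm) begins 65 mm behind the grasp point.
Start: joints at [1.138, 0.13, 1.488, -0, 1.523, -0.085], TCP at [0.204, 0.564, 0.219] pointing down, gripper open.
Joint ranges: [-2.96, 2.96], [-0.89, 2.26], [0.02, 2.5], [-1.34, 4.48], [0, 2.73], [-2.66, 2.66]. Speed limits (rad/s): [2.39, 2.39, 2.79, 3.14, 3.14, 3.14].

### API

Orientations are given as a rotation vector (axis times angle).
In Python, from plant import robot, eyes gives the robot as it stands. The module is installed in compiled form; this text tells all that it offers.
- The arm moves only by the tool apply_moves, never from a script. Its argument "steps" is one flat list of numbers, 7 for each row, row after row: the shift along the tool's x, y, z in units of 30 mm (1.0 is 30 mm), then the turn, a rotation vector about the tool's x, y, z in units of 6 degrees (1.0 is 6 degrees), then the opening in per cent of the stroke, from 0 (shut) to 100 (fully open). In form: [dx, dy, dz, ax, ay, az, fingers, dx, dy, dz, ax, ay, az, fingers, ...]. A call has 1 to 12 rows; each row shifts and turns the commanded pose from where the row before left it, along the tool's axes as they then stand; what a row does not reach is not made up. A row lasts 1/12 s, in which the tool goes at most 41.7 mm and 7.16 degrees, less where a joint would pass 70% of its speed; a pose out of reach is approached as far as the arm can. A call is refused whole if a number of a shift passes 1 or a number of a turn 1, either way. A call with a gripper value outside its range is refused whole. The fingers move at their own pace and stop on an object; "grip_force" is the grip in N (left out, the last holds). Time passes only in rows, so rows that do not move let the fingers close. It gives the time, the measured TCP pose, the force, the opening and the grip force at its end, in the units of the state.
- robot.read_state(): the state, without advancing time (a new reading comes with each control period).
- eyes.read_camera(name): name is "scene" or "top"; returns the picture (400x640x3 uint8, red, green, blue); there is no depth.
- eyes.calibration(name): a dict with "K" (3x3 intrinsics, pixels), "R" (3x3) and "t" (3): a world point X has camera coordinates R X + t. Camera axes: x right, y down, z forward; pixel columns grow to the right and rows downward; lengths in m; the calibration is good to about 2 mm. A picture is of the moment at which its call begins. calibration takes no time and is no camera call.
- robot.close_job(): hands the job in; it is judged then, once.
Trained networks look in the newest picture that a camera, given by its name, has taken for a name from the list of things; names that differ only in an ending like _2 or _b are one class to them, and where a whole thing is asked for, a point or a joint stands for the part that bears it (a point fixed in the world has none). Each returns a list of dicts, best first, with "conf" (0 to 1); they miss things now and then, are a little off and sometimes report something else, mostly with a low value. They report only what shows in the picture. A call takes as long as a camera call. They do not tell look-alikes from the thing itself.
- eyes.search_frame(camera, thing): "rect" ([left, top, width, height] in pixels, round what is visible of it).
- eyes.place_of(camera, thing): "xy" ([column, row] in pixels: a listed point, or the origin of a listed thing).
The state is a dict: "t": time; "q": joint angles; "dq": joint speeds; "joint_torque": joint torques, N m; "tool_pos": TCP position; "orientation": TCP orientation; "force": force on the tool from outside, world axes, zero at the start; "wrist_torque": the same for the moment, N m; "opening": finger opening in m; "gripper_force": force on a finger pad.
Only numpy, scipy, OpenCV 4.12 (cv2) and the standard library are available. Lean on these libraries where they do the work, as an engineer would, in place of code of your own. Each camera call takes 0.05 s, during which the arm holds its last target. There are 200 camera calls.

### The job

Put the loose oblong wooden tray on top of the oblong tray that holds the sherd and is fixed to the table, lined up with it so that its four corner pins drop fully into the corner pockets and it stands level. Lower it gently rather than dropping it, and leave the square tray and the sherd where they are.

Things in the scene. Friction and masses are not known exactly. Their poses are not given: they have to be found in the camera images.
- oblong_grip (a point): Grip board of the loose oblong tray: solid upright wood, 12 mm thick (along the tray's y), 84 mm long (along its x), over the middle of the tray, from the tray floor up to 90 mm above the pin tips. This point is in the board, over the tray's centre, 76 mm above the pin tips (14 mm below the board's top): pinch it here from above, across its thickness. x along the tray, z up.
- oblong_tray: Loose oblong wooden tray, 150 mm (x) by 110 mm (y), about 0.25 kg, on four corner pins 10 mm thick and 30 mm long, at +-53 mm in x and +-33 mm in y; above them a 5 mm floor and 18 mm rim (rim top 53 mm above the pin tips), an open pocket in each corner and the grip board along its x. Same after a half turn. Origin: its centre, level with the pin tips; z up.
- base_floor (a point): Low oblong tray, also 150 (x) by 110 mm (y), no grip board, fixed to the table, a sherd in its middle. Point: centre of its floor's top face, 10 mm above the table; z up. Rim and pocket walls rise 18 mm above that floor. Corner pockets, 34 mm square inside, centred at +-53 mm in x, +-33 mm in y: 12 mm play each way for a pin. When seated, the other tray's pin tips stand on this floor.
- square_grip (a point): Loose square wooden tray, 110 by 110 mm, made like the oblong one with the same pins and grip board, a bystander that does not fit the fixed tray. This point is in its grip board over its centre, 76 mm above its pin tips.
- sherd_mid (a point): Small dark glazed potsherd, 32 x 35 x 7 mm, lying loose in the middle of the fixed tray. This point is at its centre.
Things that resemble listed ones, but are neither listed nor needed, are in the scene too. Leave any yellow look-alike of the oblong_tray alone.

How it is judged:
By the outcome, as a careful person would: the job done as asked, in the order asked, and still so for the second after the job is handed in, with the robot touching nothing.
It also fails if it takes over 48 s, if anything falls off the work surface, if the arm or the gripper's body presses on something with over 40 N, if the wrist force passes 120 N, or if a joint passes its speed limit or range.

## Working session

There is one attempt and no reset: what is moved stays moved. The work goes in short steps, Python scripts to look and compute and a tool call to move; the robot and the scene stay as the last step left them, time stands still between calls to the robot, and variables do not carry over. Pictures are saved under pics/ and viewed, at most 10 in all, crops included, and the job is handed in when it is done.

Besides the shell and the picture viewer there is one more tool, called after "Emit:" as a command line: name --argument value ..., lists and objects as JSON in quotes. apply_moves: Moves the arm, as the interface text tells. Its arguments: {"type":"object","properties":{"steps":{"type":"array"},"grip_force":{"type":"number"}},"required":["steps"]}

```bash
mkdir -p pics; cat > h.py <<'E'
import numpy as np, cv2
from plant import robot, eyes
from scipy.spatial.transform import Rotation as Ro
def ray(cam,px,z):
    c=eyes.calibration(cam);K,R,t=[np.array(c[k]) for k in("K","R","t")]
    d=R.T@np.linalg.solve(K,[px[0],px[1],1]);o=-R.T@t
    return o+d*(z-o[2])/d[2]
def proj(cam,X):
    c=eyes.calibration(cam);p=np.array(c["K"])@(np.array(c["R"])@X+np.array(c["t"]));return p[:2]/p[2]
def save(cam,name):
    im=eyes.read_camera(cam);cv2.imwrite("pics/"+name,im[:,:,::-1]);return im
E
python3 - <<'E'
from h import *
ims=[save(c,c+"0.png") for c in("top","scene")]
Z=dict(oblong_grip=.076,oblong_tray=0,base_floor=.01,square_grip=.076,sherd_mid=.0135)
for c in("top","scene"):
    for n,z in Z.items():
        for d in eyes.place_of(c,n)[:4]: print(c,n,round(d["conf"],2),np.round(d["xy"]),ray(c,d["xy"],z).round(3))
    for n in("oblong_tray",):
        for d in eyes.search_frame(c,n)[:4]: print(c,n,d)
s=robot.read_state();print(s["tool_pos"],s["orientation"],robot.grip_point_offset,s["opening"],s["t"])
print(Ro.from_rotvec(s["orientation"]).as_matrix().round(3))
E
```

```text
top oblong_grip 0.94 [164. 218.] [0.381 0.753 0.076]
top oblong_grip 0.77 [227. 202.] [0.448 0.517 0.076]
top oblong_grip 0.66 [286. 208.] [0.425 0.292 0.076]
top oblong_tray 0.7 [172. 217.] [0.396 0.746 0.   ]
top oblong_tray 0.68 [287. 206.] [0.447 0.291 0.   ]
top oblong_tray 0.68 [234. 208.] [0.435 0.503 0.   ]
top base_floor 0.6 [357. 192.] [0.503 0.015 0.01 ]
top square_grip 0.57 [442. 193.] [ 0.493 -0.304  0.076]
top square_grip 0.17 [356. 191.] [0.496 0.025 0.076]
top sherd_mid 0.59 [353. 195.] [0.491 0.033 0.014]
top oblong_tray {'rect': [148.6, 192.5, 42.3, 45.4], 'conf': 0.73}
top oblong_tray {'rect': [265.0, 181.8, 40.9, 48.6], 'conf': 0.62}
top oblong_tray {'rect': [209.5, 185.3, 46.8, 37.1], 'conf': 0.61}
scene oblong_grip 0.86 [279. 230.] [0.456 0.49  0.076]
scene oblong_grip 0.62 [311. 212.] [0.439 0.311 0.076]
scene oblong_grip 0.58 [246. 268.] [0.391 0.736 0.076]
scene oblong_tray 0.89 [317. 226.] [0.426 0.285 0.   ]
scene oblong_tray 0.79 [249. 288.] [0.38  0.742 0.   ]
scene oblong_tray 0.73 [281. 252.] [0.428 0.514 0.   ]
scene base_floor 0.41 [337. 195.] [0.503 0.026 0.01 ]
scene square_grip 0.66 [379. 165.] [ 0.445 -0.248  0.076]
scene sherd_mid 0.26 [314. 226.] [0.423 0.312 0.014]
scene oblong_tray {'rect': [224.1, 261.7, 47.3, 37.3], 'conf': 0.85}
scene oblong_tray {'rect': [296.7, 213.0, 36.9, 18.9], 'conf': 0.83}
[0.20449174 0.564083   0.21863761] [ 5.43533877e-01  3.09418060e+00 -1.95200912e-05] 0.0188 0.09280093954874706 0.7
[[-0.94   0.341  0.   ]
 [ 0.341  0.94  -0.   ]
 [-0.    -0.    -1.   ]]
```

View pics/top0.png

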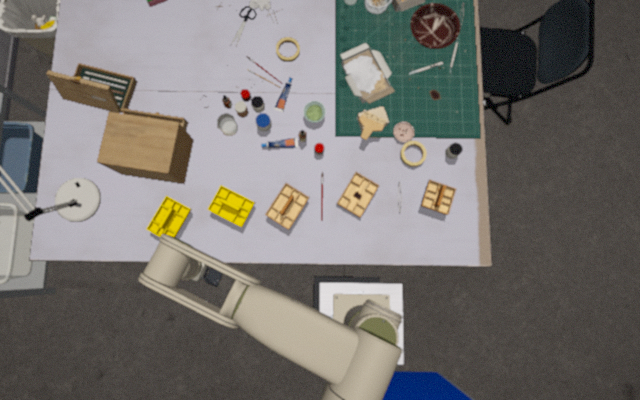

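View pics/scene0.png

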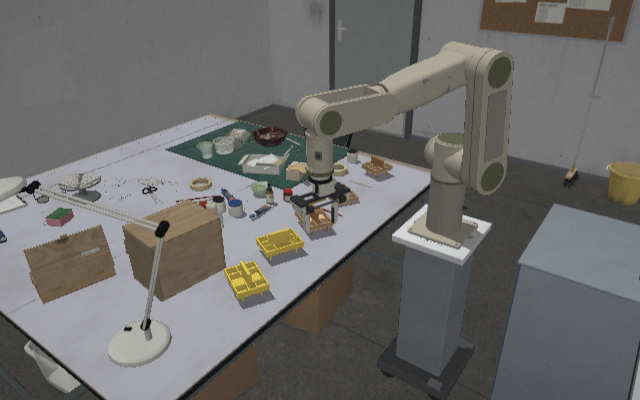

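Top view: the yellow look-alikes are at (169,217) and (232,207). The wooden oblong tray with a board is at (288,207), the low fixed tray with the dark sherd at (358,195), and the square tray at (438,197). The oblong_tray is the wooden one at (288,207). I'll confirm it in a crop and measure the yaws.

```bash
cat > seg.py <<'E'
from h import *
def rect(im,box,z,cam="top",name=None):
    x0,y0,x1,y1=box
    c=im[y0:y1,x0:x1]
    S=8;big=cv2.resize(c,None,fx=S,fy=S,interpolation=cv2.INTER_CUBIC)
    hsv=cv2.cvtColor(big,cv2.COLOR_RGB2HSV)
    m=((hsv[...,1]>60)).astype(np.uint8)*255
    m=cv2.morphologyEx(m,cv2.MORPH_CLOSE,np.ones((25,25)))
    m=cv2.morphologyEx(m,cv2.MORPH_OPEN,np.ones((41,41)))
    k=max(cv2.findContours(m,0,2)[0],key=cv2.contourArea)
    p=k[:,0,:]/S-0.5+1/(2*S)+[x0,y0]
    W=np.array([ray(cam,q,z)[:2] for q in p])
    r=cv2.minAreaRect((W*1000).astype(np.float32))
    b=cv2.boxPoints(r)/1000
    e=[b[1]-b[0],b[2]-b[1]];l=max(e,key=np.linalg.norm)
    print(name,"centre",np.round(r[0],1),"size",np.round(r[1],1),"yaw of long",round(np.degrees(np.arctan2(l[1],l[0]))%180,1))
    cv2.drawContours(big,[k],-1,(0,0,255),1)
    return big
E
python3 - <<'E'
from seg import *
im=cv2.imread("pics/top0.png")[:,:,::-1].copy()
A=rect(im,(261,175,316,240),.05,name="loose")
B=rect(im,(330,165,387,225),.028,name="fixed")
C=rect(im,(412,170,466,225),.05,name="square")
c=np.zeros((520,920,3),np.uint8);c[:A.shape[0],:A.shape[1]]=A;c[:B.shape[0],450:450+B.shape[1]]=B
cv2.imwrite("pics/crop0.png",cv2.resize(c[:,:,::-1],(800,452)))
E
```

```text
loose centre [438.3 290.6] size [110.7 150.8] yaw of long 148.7
fixed centre [491.9  14.1] size [108.7 151.6] yaw of long 149.5
square centre [ 481.9 -296.4] size [110.8 112.2] yaw of long 161.5
```

View pics/crop0.png

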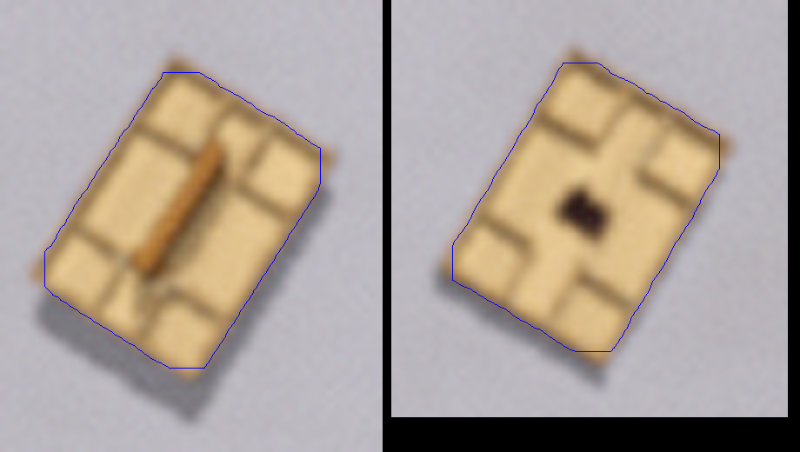

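The crop shows the wooden oblong tray with its grip board (left) and the low fixed tray with the sherd (right). Fitted sizes are about 150x110, as described. Loose tray: centre (0.438, 0.291), long axis -31°. Fixed tray: centre (0.492, 0.014), long axis -30.5°.

Emit:
apply_moves --steps '[-0.87,-0.49,0,0,0,0,50,-0.87,-0.49,0,0,0,0,50,-0.87,-0.49,0,0,0,0,50,-0.87,-0.49,0,0,0,0,50,-0.87,-0.49,0,0,0,0,50,-0.87,-0.49,0,0,0,0,50,-0.87,-0.49,0,0,0,0,50,-0.87,-0.49,0,0,0,0,50,-0.87,-0.49,0,0,0,0,50,-0.87,-0.49,0,0,0,0,50,-0.87,-0.49,0,0,0,0,50,-0.87,-0.49,0,0,0,0,50]'

```text
t: 1.7
tool_pos: [0.4396, 0.2903, 0.2189]
orientation: [0.543, 3.094, 0.001]
force: [0.4, -0.0, -0.1]
opening: 0.0467
gripper_force: 0.0
```

Emit:
apply_moves --steps '[0,0,0.5,0,0,0.95,50,0,0,0.5,0,0,0.95,50,0,0,1,0,0,0,50,0,0,1,0,0,0,50,0,0,0,0,0,0,50,0,0,0,0,0,0,50]'

```text
t: 2.2
tool_pos: [0.4374, 0.2907, 0.1273]
orientation: [-0.847, -3.022, 0.005]
force: [0.6, -0.1, 1.0]
opening: 0.0465
gripper_force: 0.0
```

```bash
cat > st.py <<'E'
from h import *
import sys
tx,ty,yaw=map(float,sys.argv[1:4])
s=robot.read_state();R=Ro.from_rotvec(s["orientation"]).as_matrix();p=np.array(s["tool_pos"])
ya=np.degrees(np.arctan2(R[1,1],R[0,1]))
d=R.T@np.array([tx-p[0],ty-p[1],0])
print("t",s["t"],"tcp",p.round(4),"tool y ang",ya.round(2),"dxy units",(d/.03).round(2),"az units",round(-((yaw+90-ya+90)%180-90)/6,2),"open",s["opening"],"gf",s["gripper_force"],"F",np.round(s["force"],1),"zaxis",R[:,2].round(3))
E
python3 st.py .438 .291 -31.2
python3 - <<'E'
from h import *
im=save("scene","scene1.png");print(eyes.place_of("scene","oblong_grip"))
cv2.imwrite("pics/s1c.png",cv2.resize(im[130:270,240:420,::-1],None,fx=4,fy=4,interpolation=2))
E
```

```text
t 2.2 tcp [0.4374 0.2907 0.1273] tool y ang 58.68 dxy units [-0.01  0.02 -0.  ] az units -0.02 open 0.04651863447980566 gf 0.0 F [ 0.6 -0.1  1. ] zaxis [-0.004 -0.002 -1.   ]
[{'xy': [243.6, 267.4], 'conf': 0.8}, {'xy': [310.1, 211.4], 'conf': 0.78}]
```

View pics/s1c.png

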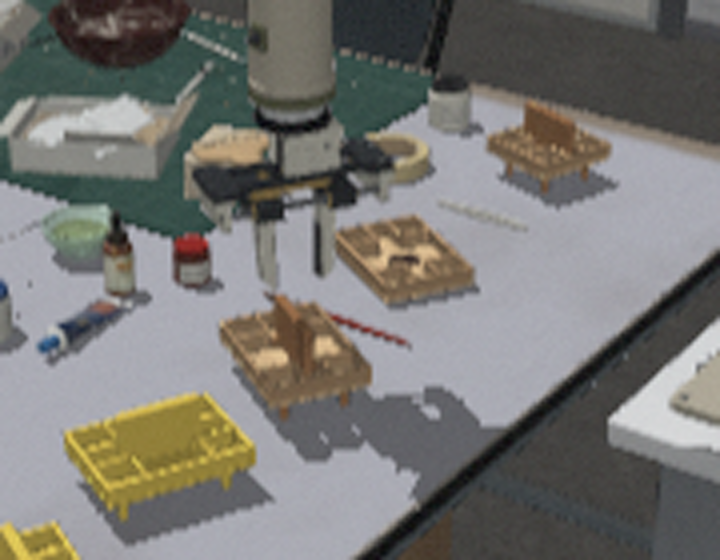

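The crop shows the fingers astride the loose tray's board at about (290,330), with one finger on each side. The fixed tray is at (405,255). I'll go down and grip.

Emit:
apply_moves --steps '[0,0,0.8,0,0,0,50,0,0,0.8,0,0,0,50,0,0,0.5,0,0,0,50,0,0,0.23,0,0,0,50,0,0,0,0,0,0,50,0,0,0,0,0,0,30,0,0,0,0,0,0,0,0,0,0,0,0,0,0,0,0,0,0,0,0,0,0,0,0,0,0,0,0,0,0,0,0,0,0,0]' --grip_force 25

```text
t: 3.22
tool_pos: [0.4391, 0.2917, 0.0593]
orientation: [0.848, 3.024, 0.001]
force: [-1.6, -1.9, -2.6]
opening: 0.0118
gripper_force: 25.0
```

Emit:
apply_moves --steps '[0,0,0,0,0,0,0,0,0,0,0,0,0,0,0,0,0,0,0,0,0,0,0,0,0,0,0,0]' --grip_force 40

```text
t: 3.55
tool_pos: [0.4392, 0.2917, 0.0592]
orientation: [0.848, 3.024, 0.001]
force: [1.5, 0.9, 3.6]
opening: 0.012
gripper_force: 40.0
```

```bash
python3 st.py .492 .014 -30.5
```

```text
t 3.55 tcp [0.4392 0.2917 0.0592] tool y ang 58.67 dxy units [-6.32 -6.99 -0.  ] az units -0.14 open 0.012006812700816251 gf 40.00080764293671 F [1.5 0.9 3.6] zaxis [ 0.001  0.    -1.   ]
```

Emit:
apply_moves --steps '[0,0,-0.3,0,0,0,0,0,0,-0.6,0,0,0,0,0,0,-0.8,0,0,0,0,0,0,-0.6,0,0,0,0,0,0,-0.2,0,0,0,0,0,0,0,0,0,0,0,0,0,0,0,0,0,0]'

```text
t: 4.13
tool_pos: [0.4384, 0.2913, 0.133]
orientation: [-0.848, -3.024, 0.001]
force: [0.3, -0.1, -3.8]
opening: 0.0117
gripper_force: 40.0
```

Emit:
apply_moves --steps '[-0.2,-0.25,0,0,0,0,0,-0.4,-0.45,0,0,0,0,0,-0.6,-0.65,0,0,0,0,0,-0.7,-0.75,0,0,0,0,0,-0.7,-0.75,0,0,0,0,0,-0.7,-0.75,0,0,0,0,0,-0.7,-0.8,0,0,0,0,0,-0.7,-0.8,0,0,0,0,0,-0.65,-0.75,0,0,0,0,0,-0.5,-0.55,0,0,0,0,0,-0.3,-0.35,0,0,0,0,0,-0.15,-0.15,0,0,0,-0.14,0]'

```text
t: 5.13
tool_pos: [0.4898, 0.0111, 0.1319]
orientation: [-0.829, -3.027, 0.002]
force: [-0.3, -0.1, -2.4]
opening: 0.0119
gripper_force: 40.0
```

Emit:
apply_moves --steps '[0,0,0,0,0,0,0,0,0,0,0,0,0,0,0,0,0,0,0,0,0]'

```text
t: 5.38
tool_pos: [0.4902, 0.0141, 0.1328]
orientation: [-0.826, -3.029, 0.0]
force: [0.9, -0.0, -3.1]
opening: 0.0119
gripper_force: 40.0
```

```bash
python3 st.py .492 .014 -30.5
python3 - <<'E'
from h import *
a=save("scene","scene2.png");b=save("top","top2.png")
A=cv2.resize(a[130:250,270:420],(800,640))[:600];A=cv2.resize(a[130:250,270:420],(500,400),interpolation=2)
B=cv2.resize(b[150:250,310:410],(300,300),interpolation=2)
c=np.zeros((400,800,3),np.uint8);c[:,:500]=A;c[:300,500:]=B
cv2.imwrite("pics/c2.png",c[:,:,::-1])
E
```

```text
t 5.3833 tcp [0.4902 0.0141 0.1328] tool y ang 59.49 dxy units [-0.05  0.03 -0.  ] az units -0.0 open 0.011910577584288465 gf 39.998629689216614 F [ 0.9 -0.  -3.1] zaxis [-0.002  0.    -1.   ]
```

View pics/c2.png

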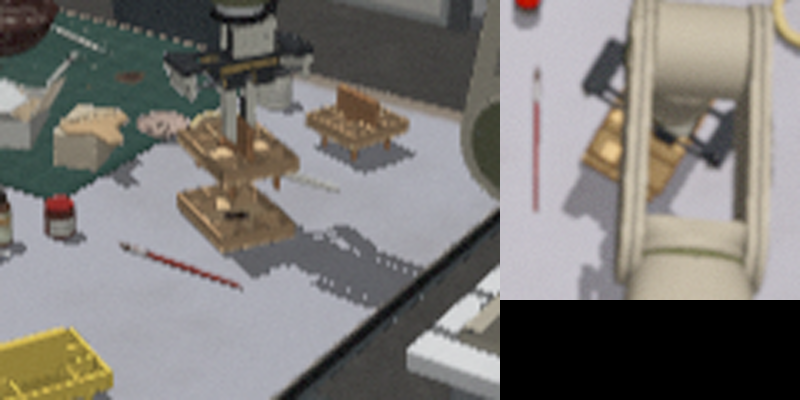

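The held tray hangs level, directly above the fixed tray (left crop, around (238,150) over (238,215)). I'll overlay the model outlines to check the alignment within the 12 mm play.

```bash
python3 - <<'E'
from h import *
a=cv2.imread("pics/scene2.png");x0,y0,S=300,155,8
c=cv2.resize(a[y0:y0+60,x0:x0+80],None,fx=S,fy=S,interpolation=2)
def box(cx,cy,yaw,z,col):
    y=np.radians(yaw);R=np.array([[np.cos(y),-np.sin(y)],[np.sin(y),np.cos(y)]])
    q=[]
    for s in((75,55),(-75,55),(-75,-55),(75,-55)):
        w=R@np.array(s)/1000+[cx,cy];u=proj("scene",np.array([*w,z]));q.append(((u-[x0,y0]+.5)*S))
    cv2.polylines(c,[np.int32(np.round(q))],True,col,1)
box(.492,.014,-30.5,.028,(255,0,0));box(.492,.014,-30.5,0,(255,0,0))
box(.4895,.0135,-30.7,.0736+.053,(0,0,255));box(.4895,.0135,-30.7,.0736+.03,(0,0,255))
cv2.imwrite("pics/c3.png",c)
E
```

```text
(no output)
```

View pics/c3.png

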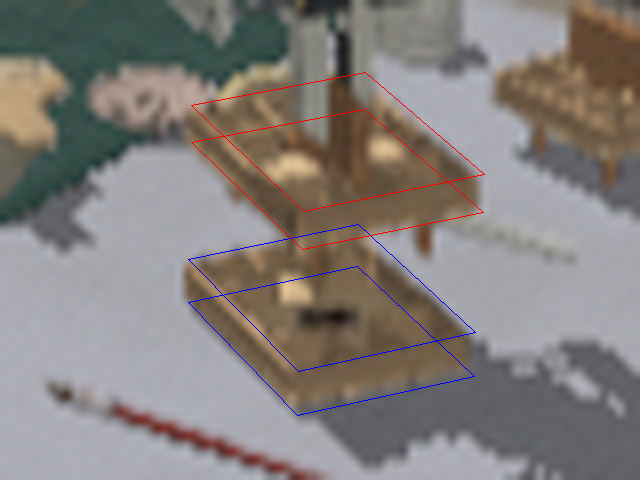

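The loose and fixed outlines both match their models with the same sub-pixel bias, so the trays are aligned to within about 2 mm. I'll lower gently.

Emit:
apply_moves --steps '[-0.05,0.03,0.3,0,0,0,0,0,0,0.5,0,0,0,0,0,0,0.4,0,0,0,0,0,0,0.3,0,0,0,0,0,0,0.2,0,0,0,0,0,0,0.15,0,0,0,0,0,0,0.1,0,0,0,0,0,0,0.05,0,0,0,0,0,0,0,0,0,0,0,0,0,0,0,0,0,0]'

```text
t: 6.32
tool_pos: [0.4932, 0.0138, 0.0742]
orientation: [0.826, 3.03, 0.0]
force: [-0.2, 0.7, -3.1]
opening: 0.0115
gripper_force: 40.0
```

```bash
python3 st.py .492 .014 -30.5
```

```text
t 6.3167 tcp [0.4932 0.0138 0.0742] tool y ang 59.51 dxy units [ 0.04 -0.02 -0.  ] az units 0.0 open 0.011471555856658247 gf 39.99857425689697 F [-0.2  0.7 -3.1] zaxis [ 0.001 -0.    -1.   ]
```

Emit:
apply_moves --steps '[0,0,0.04,0,0,0,0,0,0,0.03,0,0,0,0,0,0,0.03,0,0,0,0,0,0,0.02,0,0,0,0,0,0,0.02,0,0,0,0,0,0,0,0,0,0,0,0,0,0,0,0,0,0]'

```text
t: 6.9
tool_pos: [0.4928, 0.0138, 0.0695]
orientation: [-0.826, -3.031, 0.0]
force: [-0.0, 0.1, -2.1]
opening: 0.0117
gripper_force: 40.0
```

Emit:
apply_moves --steps '[0,0,0.02,0,0,0,0,0,0,0.02,0,0,0,0,0,0,0.01,0,0,0,0,0,0,0,0,0,0,0,0,0,0,0,0,0,0]'

```text
t: 7.32
tool_pos: [0.493, 0.0139, 0.0692]
orientation: [0.826, 3.031, 0.0]
force: [-5.0, 0.4, 8.5]
opening: 0.0118
gripper_force: 40.0
```

Contact at TCP z = 0.0692, exactly the expected seated height. I'll release and back off.

Emit:
apply_moves --steps '[0,0,-0.02,0,0,0,0,0,0,0,0,0,0,0,0,0,0,0,0,0,25,0,0,0,0,0,0,40,0,0,0,0,0,0,40,0,0,0,0,0,0,40]' --grip_force 5

```text
t: 7.82
tool_pos: [0.4929, 0.0139, 0.0686]
orientation: [0.826, 3.031, 0.0]
force: [0.0, -0.1, -0.2]
opening: 0.0342
gripper_force: 0.0
```

Emit:
apply_moves --steps '[0,0,-0.2,0,0,0,40,0,0,-0.5,0,0,0,40,0,0,-1,0,0,0,40,0,0,-1,0,0,0,40,0,0,-1,0,0,0,40,0.5,0.8,-0.5,0,0,0,40,0.5,0.8,0,0,0,0,40,0.5,0.8,0,0,0,0,40,0.5,0.8,0,0,0,0,40,0.5,0.8,0,0,0,0,40,0.5,0.8,0,0,0,0,40,0,0,0,0,0,0,40]'

```text
t: 8.82
tool_pos: [0.4878, 0.1878, 0.1952]
orientation: [-0.821, -3.032, -0.003]
force: [-0.3, 1.6, -0.4]
opening: 0.0368
gripper_force: 0.0
```

```bash
python3 - <<'E'
from seg import *
a=save("scene","scene4.png");b=save("top","top4.png")
rect(b,(330,165,387,225),.06,name="stack");rect(b,(412,170,466,225),.05,name="square")
x0,y0,S=300,155,6
c=cv2.resize(a[y0:y0+60,x0:x0+80],None,fx=S,fy=S,interpolation=2)
y=np.radians(-30.5);R=np.array([[np.cos(y),-np.sin(y)],[np.sin(y),np.cos(y)]])
for z,col in((.028,(255,0,0)),(.063,(0,0,255)),(.04,(0,0,255))):
    q=[(proj("scene",np.array([*(R@np.array(s)/1000+[.492,.014]),z]))-[x0,y0]+.5)*S for s in((75,55),(-75,55),(-75,-55),(75,-55))]
    cv2.polylines(c,[np.int32(np.round(q))],True,col,1)
B=cv2.resize(b[165:225,330:390][:,:,::-1],(300,300),interpolation=2)
o=np.zeros((360,790,3),np.uint8);o[:,:480]=c;o[:300,485:785]=B;cv2.imwrite("pics/c4.png",o)
E
python3 st.py .492 .014 -30.5
```

```text
stack centre [492.5  12.3] size [109.8 150.4] yaw of long 149.6
square centre [ 482.  -296.2] size [110.6 112. ] yaw of long 161.8
t 8.9167 tcp [0.4881 0.1844 0.1949] tool y ang 59.65 dxy units [-2.98 -4.84  0.  ] az units 0.02 open 0.037232041574663595 gf 0.0 F [-0.1  0.3  0.7] zaxis [ 0. -0. -1.]
```

View pics/c4.png

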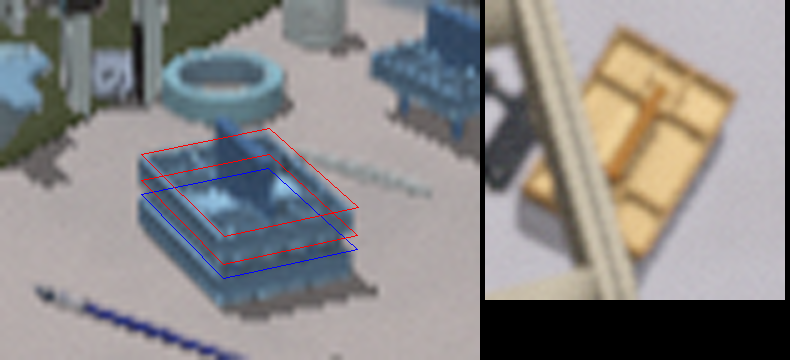

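The tray sits level and lined up on the fixed tray, with its rim matching the seated-height outline (left crop around (245,205); the red and blue channels are swapped there). Stack centre is (0.4925, 0.012), yaw 149.6°, and the square tray hasn't moved. I'll hand it in.

```bash
python3 -c "
from plant import robot
print(robot.close_job())"
```

```text
the job is handed in; nothing more can be done
None
```

The loose oblong tray is seated level and lined up on the fixed tray, the square tray has not moved, the sherd was never touched, and the job is handed in (about 9 s on the clock).

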